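Hold the blue reference cell in the light gauge

ROBOT

A 6-joint arm with a two-finger parallel gripper is mounted at the origin on the work surface. World frame = base frame: x ahead of the robot, y to its left, z up, the work surface at z = 0. Lengths are in m, angles in rad, forces in N, time in s.
With the tool pointing down it reaches from about 0.4 to 0.825 m from the base axis. Payload 7 kg.
Tool frame: the origin (TCP) lies on the centre line of the jaws, within the pads' length; the fingertips stand 14 mm ahead of it and the grasp point (between the pads) lies 5 mm behind it; z points along the fingers, y is the direction in which the jaws open and shut (so a half turn about z gives the same grasp; the last joint's range is limited). The gripper opens to 88 mm and grips with 3 to 60 N. Pads are 19 mm wide; open, the fingers measure 130 mm over their backs; the gripper's body (78 mm by 193 mm) begins 47 mm behind the grasp point.
Start: joints at [1.469, 0.359, 0.012, 0, -1.224, -0.288], TCP at [0.257, 0.624, 0.241] pointing down, gripper open.
Joint ranges: [-3.07, 3.07], [-1.43, 2.12], [-1.02, 1.25], [-3.03, 1.67], [-3.05, -0], [-3.03, 3.03]. Speed limits (rad/s): [2.39, 2.39, 3.01, 3.14, 3.14, 3.14].

INTERFACE

Orientations are given as [roll, pitch, yaw] about the fixed x, y, z axes, in that order (R = Rz(yaw) Ry(pitch) Rx(roll)).
In Python, from plant import robot gives the robot as it stands.
- The arm moves only by the tool carry_out, never from a script. Its argument "commands" is a list of rows, each an object with "jaw": the finger opening in m, from 0 to 0.0876; "dp": the shift along the tool's x, y, z in m, a list of three; "spin": the turn about the tool's z in rad. A call has 1 to 12 rows; each row shifts and turns the commanded pose from where the row before left it, along the tool's axes as they then stand; what a row does not reach is not made up. A row lasts 1/10 s, in which the tool goes at most 50 mm and 8.59 degrees, less where a joint would pass 70% of its speed; a pose out of reach is approached as far as the arm can. A call is refused whole if a number of a shift passes 0.05 or a number of a turn 0.15, either way. A call with a gripper value outside its range is refused whole. The fingers move at their own pace and stop on an object; "force" is the grip in N (left out, the last holds). Time passes only in rows, so rows that do not move let the fingers close. It gives the time, the measured TCP pose, the force and the opening at its end, in the units of the state.
- robot.get_obs(): the state, without advancing time (a new reading comes with each control period).
- robot.snapshot(name): name is "scene" or "top"; returns a dict with "img" (480x640x3 uint8, blue, green, red), "fx", "fy", "cx", "cy" (pixels), "k1" (the pictures are not rectified: a ray, as slopes to the right and down, at radius r is drawn at 1 + k1 r^2 times it, then the intrinsics apply), "origin" and "orientation" of the camera in the world. Camera axes: x right, y down, z forward; pixel columns grow to the right and rows downward; lengths in m; the calibration is good to about 2 mm. A picture is of the moment at which its call begins. There is no depth.
- robot.hand_in(): hands the job in, once; it reports no verdict.
The state is a dict: "time_s": time; "joint_positions": joint angles; "qvel": joint speeds; "joint_torque": joint torques, N m; "eef_pos": TCP position; "tool_rot": TCP orientation; "wrist_force": force on the tool from outside, world axes, zero at the start; "moment": the same for the moment, N m; "gripper_width": finger opening in m.
Only numpy, scipy, OpenCV 4.12 (cv2) and the standard library are available. Lean on these libraries where they do the work, as an engineer would, in place of code of your own. Each camera call takes 0.05 s, during which the arm holds its last target. There are 200 camera calls.

TASK

Pull the top drawer of the blue-fronted instrument cabinet open by its handle and take out the blue-capped reference cell, gripping it by its two white frosted faces only and never putting a finger on the polished clear ones. Without touching the light gauge, bring the cell upright into the middle of its red beam, midway between the two lens barrels and at beam height, with the polished faces square to the light, and finish while still holding it there, still and clear of everything. Leave the drawer open, the other two cells standing in their rack, and the other things on the bench where they are.

Things in the scene. Friction and masses are not known exactly. Their poses are not given: they have to be found in the camera images.
- cabinet: Grey cabinet, 240 deep (x) x 260 wide (y) x 160 mm tall, fixed to the bench, two blue-fronted drawers facing its -x (towards the robot). Origin: centre of its underside; z up. Only the top drawer is needed.
- cabinet_drawer0_handle (a point): Centre of the top drawer's handle, a level round steel bar 11 mm thick, 120 mm long, along the cabinet's y, 122 mm above the bench, 38 mm below the cabinet's top, 35 mm off the drawer front (29 mm clear behind the bar). Two 8 mm stems hold it 51 mm either side. Axes as the cabinet's; moves with the drawer. The lower drawer's bar is 68 mm below.
- cabinet_drawer0 (a joint): How far the top drawer is pulled out along the cabinet's -x, in m: 0 shut (start), 0.166 at its stop; about 1 N of friction, stays where left. At 0.12 the row of cells stands 49 mm out in front of the cabinet's front. Inside width 218 mm; the top edge of its front is 148 mm above the bench.
- rack (a point): Black rack, 60 (x) x 200 (y) x 8 mm, fixed on the drawer's floor (90 mm above the bench), with three 37 mm round pockets through it in a row along y, 60 mm apart. This point: centre of its underside, 106 mm behind the handle bar's centre line; axes as the cabinet's; moves with the drawer.
- cell: Blue-capped cell: bluish clear glass block, 24 x 24 x 46 mm tall plus a 19 x 15 x 4 mm blue cap, about 70 g, loose in one of the rack's pockets (which varies), turned a little. Origin: centre of its underside, z up. Its +y and -y faces are white and frosted (plates 20 mm wide, 24 mm over both): grip there. Its +x and -x faces are polished: the light goes through along its x; no finger on them.
- cell_window (a point): Middle of the blue-capped cell's polished window: on its axis, 23 mm above its underside; axes as the cell's.
- cell_red: Red-capped cell of the same size, in another pocket: leave standing in the rack. Origin: centre of its underside.
- cell_yellow: Yellow-capped cell of the same size, in the third pocket: leave standing in the rack. Origin: centre of its underside.
- gauge: Light gauge fixed to the bench: aluminium base 100 (x) x 210 (y) x 25 mm, on it two housings 60 (x) x 45 (y) mm, up to 115 mm above the bench (+y one green, -y one black), inner faces 100 mm apart; from each a 28 mm thick lens barrel sticks out 10 mm, leaving 80 mm between barrels. Open to both x sides and above. Origin: centre of its underside. Do not touch it.
- beam (a point): Middle of the red light beam, midway between the lens barrels, 90 mm above the bench. Axes as the gauge's: the level beam runs along its y.
- bearing_cap1: Steel bearing cap (arch 94 x 22 x 36 mm), bystander on the bench. Origin: centre of its underside.
- bearing_cap2: Another such cap, bystander.
- bearing_cap3: Another such cap, bystander, nearer the robot.
- piston: Aluminium piston, 82 mm across, 58 mm tall, bystander. Origin: centre of its underside.
- filter: Orange can-shaped oil filter, 76 mm across, 90 mm tall, bystander. Origin: centre of its underside.
- bolt_tray: Red open tray, 130 x 100 x 35 mm, bystander. Origin: centre of its underside.

How it is judged:
On the way, in this order (a step that is already met when the one before it is completed fails the run):
1. the top drawer is pulled open, at least 80 mm (value of joint cabinet_drawer0 above 0.08 m), for 0.2 s.
2. the blue-capped cell is lifted clear of the drawer, gripped on both frosted faces (contact force between the fingers and cell_c1 above 1 N and contact force between the fingers and cell_c2 above 1 N and z of cell in the frame of cabinet_drawer0_handle above 0.02 m), for 0.2 s.
At the end, for the whole second after the job is handed in: Fingers hold the blue cell by both frosted faces, at rest, touching nothing else; window centre within 6.5 mm of the beam sideways, 14 mm in height, 20 mm of midway; upright and square to the beam within 0.15 rad; drawer open 70 mm or more; the other two cells upright in the rack (contact force between the fingers and cell_c1 above 1 N and contact force between the fingers and cell_c2 above 1 N and x of cell_window in the frame of beam between -0.0065 and 0.0065 m and y of cell_window in the frame of beam between -0.02 and 0.02 m and z of cell_window in the frame of beam between -0.014 and 0.014 m and angle between the x axis of cell and the y axis of beam, either way round below 0.15 rad and angle between cell's own z axis and vertical below 0.15 rad and linear speed of cell below 0.02 m/s and contact force between cell and gauge below 0.1 N and value of joint cabinet_drawer0 above 0.07 m and z of each of cell_red, cell_yellow in the frame of cabinet_drawer0_handle below -0.025 m and angle between each of cell_red, cell_yellow's own z axis and vertical below 0.2 rad); the arm keeps its last pose, push and grip.
It fails at once if a finger presses on a polished face or the cap of the blue-capped cell (contact force between the fingers and cell_c0 above 1 N or contact force between the fingers and cell_c3 above 1 N).
It fails at once if the light gauge is touched (over 2 N) (contact force between gauge and anything else above 2 N).
It fails at once if another cell is lifted out of the rack or knocked over (z of any of cell_red, cell_yellow in the frame of cabinet_drawer0_handle above -0.02 m or angle between any of cell_red, cell_yellow's own z axis and vertical above 0.5 rad).
It fails at once if another thing on the bench is moved by more than 30 mm (distance of any of bearing_cap1, bearing_cap2, bearing_cap3, piston, filter, bolt_tray from where it was at the start of the episode above 0.03 m).
It also fails if it takes over 56 s, if anything falls off the work surface, if the arm or the gripper's body presses on something with over 40 N, if the wrist force passes 120 N, or if a joint passes its speed limit or range.

## Working session

There is one attempt and no reset: what is moved stays moved. The work goes in short steps, Python scripts to look and compute and a tool call to move; the robot and the scene stay as the last step left them, time stands still between calls to the robot, and variables do not carry over. Pictures are saved under pics/ and viewed, about 8 in all and at most 12, crops included, and the job is handed in when it is done.

Besides the shell and the picture viewer there is one more tool, called after "Request:" as name([rows], argument=value, ...), one row to a line, values as JSON. carry_out: Moves the arm, as the interface text tells. Its arguments: {"type":"object","properties":{"commands":{"type":"array","items":{"type":"object","properties":{"jaw":{"type":"number"},"dp":{"type":"array","items":{"type":"number"}},"spin":{"type":"number"}}}},"force":{"type":"number"}},"required":["commands"]}

```bash
ls; mkdir -p pics; python3 - <<'E'
from plant import robot
import cv2
o=robot.get_obs();print(o)
for n in("scene","top"):
    s=robot.snapshot(n);cv2.imwrite(f"pics/{n}0.png",s["img"]);print({k:v for k,v in s.items() if k!="img"})
E
```

```text
pics
{'time_s': 0.0, 'joint_positions': array([ 1.46911293e+00,  3.59349943e-01,  1.10629340e-02, -3.18990126e-04,
       -1.22409825e+00, -2.88118989e-01]), 'qvel': array([-1.31591749e-04,  7.21258453e-05,  6.61788811e-04,  5.36259953e-04,
       -2.00682218e-03, -3.22461321e-04]), 'joint_torque': array([ 4.19389371e-04, -5.82715809e+01,  2.93070495e+01,  6.99703753e+00,
        6.97188894e-03, -1.59509377e-04]), 'eef_pos': array([0.25634883, 0.62392894, 0.23965395]), 'tool_rot': array([ 3.13998401e+00, -1.64019313e-04, -3.89910881e-01]), 'wrist_force': array([-0.03328197,  0.7618585 , -0.20739292]), 'moment': array([ 0.01576816,  0.03730598, -0.01043713]), 'gripper_width': 0.08755537284432686}
{'fx': 499.4706628993577, 'fy': 499.4706628993577, 'cx': 329.1250345383835, 'cy': 238.0085310873698, 'k1': -0.1341434125486631, 'origin': array([1.20602229, 0.33466823, 1.16262646]), 'orientation': array([-2.51843813,  0.01147208,  2.15551756])}
{'fx': 505.43362452915574, 'fy': 505.43362452915574, 'cx': 314.1096760072459, 'cy': 245.74937610945688, 'k1': -0.10350090587406158, 'origin': array([ 0.41247105, -0.07819212,  1.14964824]), 'orientation': array([-2.98040989, -0.02037997, -1.58191019])}
```

View pics/scene0.png

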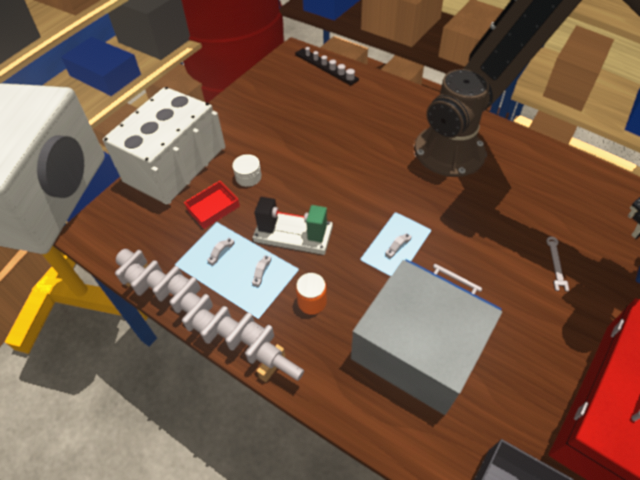

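View pics/top0.png

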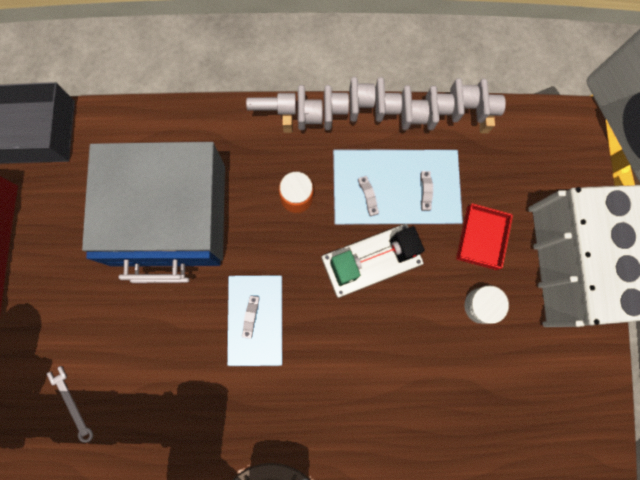

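The cabinet (top view 85–225, 143–265), its handle (120–188, ~275), the gauge (323–424, 225–296), cap3 (250,316) and the filter (296,190) can all be seen. Next I'll enlarge the handle and the gauge.

```bash
cat > h.py <<'E'
import numpy as np,cv2
from scipy.spatial.transform import Rotation as R
from plant import robot
CAL={}
def cam(n):
    if n not in CAL: CAL[n]=robot.snapshot(n)
    return CAL[n]
def K(s): return np.array([[s["fx"],0,s["cx"]],[0,s["fy"],s["cy"]],[0,0,1]]),np.array([s["k1"],0,0,0,0.])
def ray(s,uv):
    k,d=K(s);p=cv2.undistortPoints(np.array([[uv]],float),k,d)[0,0]
    return R.from_euler("xyz",s["orientation"]).apply([p[0],p[1],1])
def plane(s,uv,z):
    r=ray(s,uv);o=np.array(s["origin"]);return o+r*(z-o[2])/r[2]
def proj(s,P):
    k,d=K(s);Rm=R.from_euler("xyz",s["orientation"]).as_matrix().T
    P=np.atleast_2d(P).astype(float);return cv2.projectPoints(P,cv2.Rodrigues(Rm)[0],-Rm@np.array(s["origin"]),k,d)[0][:,0]
def tri(sa,ua,sb,ub):
    a,b=ray(sa,ua),ray(sb,ub);oa,ob=np.array(sa["origin"]),np.array(sb["origin"])
    t=np.linalg.lstsq(np.c_[a,-b],ob-oa,rcond=None)[0];p,q=oa+t[0]*a,ob+t[1]*b
    return (p+q)/2,np.linalg.norm(p-q)
E
python3 - <<'E'
import cv2,numpy as np
a=cv2.imread("pics/top0.png");b=cv2.imread("pics/scene0.png")
f=lambda i,x,y,w,h,k:cv2.resize(i[y:y+h,x:x+w],None,fx=k,fy=k,interpolation=cv2.INTER_CUBIC)
o=np.zeros((600,800,3),np.uint8)
for (im,x,y,w,h,k),(X,Y) in [((a,80,230,150,60,5),(0,0)),((a,315,215,120,90,3.3),(0,300)),((b,245,190,100,70,4),(400,300))]:
    c=f(im,x,y,w,h,k);o[Y:Y+c.shape[0],X:X+c.shape[1]]=c[:600-Y,:800-X]
cv2.imwrite("pics/crop1.png",o)
E
```

```text
(no output)
```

View pics/crop1.png

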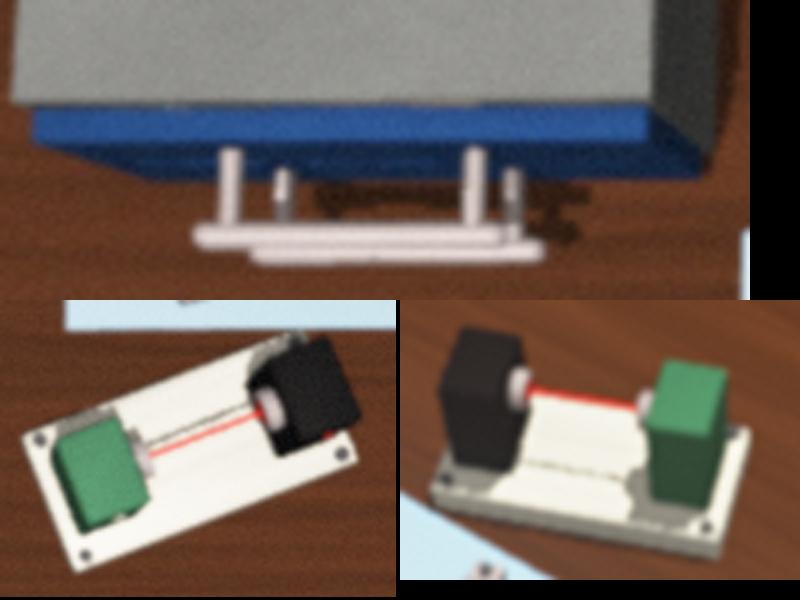

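```bash
python3 - <<'E'
from h import *
t,s=cam("top"),cam("scene")
np.set_printoptions(precision=4,suppress=True)
for u in [(118.6,277.2),(184.4,277.2),(126.2,277.2),(175,277.2)]: print("h",plane(t,u,.122))
print("cab top front L,R",plane(t,(82.4,250.6),.16),plane(t,(210.2,250.6),.16))
print("cab back",plane(t,(91,144),.16),plane(t,(213,143),.16))
c=[plane(t,(315+x/3.3,215+(y-300)/3.3),.025) for x,y in[(22,437),(77,573),(358,458),(303,332)]]
print("base",c,np.mean(c,0)); c=np.array(c)
d=(c[0]+c[1]-c[2]-c[3]);print("yaw y-axis",np.arctan2(d[1],d[0])-np.pi/2)
b=[plane(t,u,.09) for u in[(359.8,262),(394.4,249.8)]];print("beam",b,np.mean(b,0),np.arctan2(*(b[0]-b[1])[[1,0]])-np.pi/2)
b=[plane(s,u,.09) for u in[(305,216.75),(276.75,212.75)]];print("beam s",b,np.mean(b,0),np.arctan2(*(b[0]-b[1])[[1,0]])-np.pi/2)
E
```

```text
h [0.517  0.3019 0.122 ]
h [0.5163 0.1649 0.122 ]
h [0.5169 0.2859 0.122 ]
h [0.5164 0.1843 0.122 ]
cab top front L,R [0.5669 0.3653 0.16  ] [0.5651 0.1059 0.16  ]
cab back [0.7919 0.3632 0.16  ] [0.7894 0.1059 0.16  ]
base [array([ 0.5705, -0.1199,  0.025 ]), array([ 0.4776, -0.1557,  0.025 ]), array([ 0.5539, -0.3504,  0.025 ]), array([ 0.6422, -0.3158,  0.025 ])] [ 0.5611 -0.2354  0.025 ]
yaw y-axis 0.36226984410876084
beam [array([ 0.5489, -0.1982,  0.09  ]), array([ 0.5745, -0.273 ,  0.09  ])] [ 0.5617 -0.2356  0.09  ] 0.32903171618094307
beam s [array([ 0.5463, -0.1959,  0.09  ]), array([ 0.5772, -0.2693,  0.09  ])] [ 0.5617 -0.2326  0.09  ] 0.398078402736751
```

Beam centre ≈ (0.5617, −0.234), with the gauge yaw ≈ 0.36. Handle centre ≈ (0.5165, 0.235), with the cabinet yaw ≈ −0.006. The sizes agree with those given. First I turn the tool and narrow the jaws.

Request:
carry_out([
  {"spin": 0.14, "jaw": 0.02},
  {"spin": 0.14, "jaw": 0.02},
  {"spin": 0.14, "jaw": 0.02},
  {"spin": 0.14, "jaw": 0.02},
  {"spin": 0.14, "jaw": 0.02},
  {"spin": 0.14, "jaw": 0.02},
  {"spin": 0.14, "jaw": 0.02},
  {"spin": 0.14, "jaw": 0.02},
  {"spin": 0.067, "jaw": 0.02},
  {"jaw": 0.02},
], force=20)

```text
validation failed for argument at $.co...
```

Request:
carry_out([
  {"dp": [0.032, -0.021, 0], "jaw": 0.02},
  {"dp": [0.032, -0.021, 0], "jaw": 0.02},
  {"dp": [0.032, -0.021, 0], "jaw": 0.02},
  {"dp": [0.032, -0.021, 0], "jaw": 0.02},
  {"dp": [0.032, -0.021, 0], "jaw": 0.02},
  {"dp": [0.032, -0.021, 0], "jaw": 0.02},
  {"dp": [0.032, -0.021, 0], "jaw": 0.02},
  {"dp": [0.032, -0.021, 0], "jaw": 0.02},
  {"dp": [0.032, -0.021, 0], "jaw": 0.02},
  {"dp": [0.032, -0.021, 0], "jaw": 0.02},
  {"dp": [0.032, -0.021, 0], "jaw": 0.02},
  {"jaw": 0.02},
])

```text
validation failed for argument at $.co...
```

Request:
carry_out([
  {"dp": [0, 0, 0], "spin": 0.14, "jaw": 0.02},
  {"dp": [0, 0, 0], "spin": 0.14, "jaw": 0.02},
  {"dp": [0, 0, 0], "spin": 0.14, "jaw": 0.02},
  {"dp": [0, 0, 0], "spin": 0.14, "jaw": 0.02},
  {"dp": [0, 0, 0], "spin": 0.14, "jaw": 0.02},
  {"dp": [0, 0, 0], "spin": 0.14, "jaw": 0.02},
  {"dp": [0, 0, 0], "spin": 0.14, "jaw": 0.02},
  {"dp": [0, 0, 0], "spin": 0.14, "jaw": 0.02},
  {"dp": [0, 0, 0], "spin": 0.067, "jaw": 0.02},
  {"dp": [0, 0, 0], "spin": 0, "jaw": 0.02},
], force=20)

```text
time_s: 1.2
eef_pos: [0.2565, 0.6243, 0.2403]
tool_rot: [3.141, -0.0, -1.578]
wrist_force: [-0.1, 0.7, 0.3]
gripper_width: 0.0208
```

Request:
carry_out([
  {"dp": [0.032, -0.021, 0], "spin": 0, "jaw": 0.02},
  {"dp": [0.032, -0.021, 0], "spin": 0, "jaw": 0.02},
  {"dp": [0.032, -0.021, 0], "spin": 0, "jaw": 0.02},
  {"dp": [0.032, -0.021, 0], "spin": 0, "jaw": 0.02},
  {"dp": [0.032, -0.021, 0], "spin": 0, "jaw": 0.02},
  {"dp": [0.032, -0.021, 0], "spin": 0, "jaw": 0.02},
  {"dp": [0.032, -0.021, 0], "spin": 0, "jaw": 0.02},
  {"dp": [0.032, -0.021, 0], "spin": 0, "jaw": 0.02},
  {"dp": [0.032, -0.021, 0], "spin": 0, "jaw": 0.02},
  {"dp": [0.032, -0.021, 0], "spin": 0, "jaw": 0.02},
  {"dp": [0.032, -0.021, 0], "spin": 0, "jaw": 0.02},
  {"dp": [0, 0, 0], "spin": 0, "jaw": 0.02},
])

```text
time_s: 2.4
eef_pos: [0.4868, 0.2678, 0.2406]
tool_rot: [3.142, -0.001, -1.578]
wrist_force: [-0.6, -0.5, -1.0]
gripper_width: 0.0197
```

Request:
carry_out([
  {"dp": [0.016, -0.015, 0.02], "spin": 0, "jaw": 0.02},
  {"dp": [0.017, -0.0145, 0.02], "spin": 0, "jaw": 0.02},
  {"dp": [0, 0, 0.02], "spin": 0, "jaw": 0.02},
  {"dp": [0, 0, 0.02], "spin": 0, "jaw": 0.02},
  {"dp": [0, 0, 0], "spin": 0, "jaw": 0.02},
  {"dp": [0, 0, 0], "spin": 0, "jaw": 0.02},
])

```text
time_s: 3.0
eef_pos: [0.5147, 0.238, 0.1609]
tool_rot: [3.141, -0.001, -1.575]
wrist_force: [-0.0, 0.8, 0.3]
gripper_width: 0.0198
```

```bash
python3 - <<'E'
from h import *
s=cam("scene");o=robot.get_obs();print(o["eef_pos"],o["tool_rot"])
t=cam("top")
f=lambda i,x,y,w,h,k:cv2.resize(i[y:y+h,x:x+w],None,fx=k,fy=k,interpolation=cv2.INTER_CUBIC)
c=np.hstack([f(s["img"],400,210,130,150,3),f(t["img"],90,200,130,150,3)])
cv2.imwrite("pics/c2.png",c)
E
```

```text
[0.51507456 0.23840185 0.16155006] [-3.14059632e+00  3.88810834e-04 -1.57521704e+00]
```

View pics/c2.png

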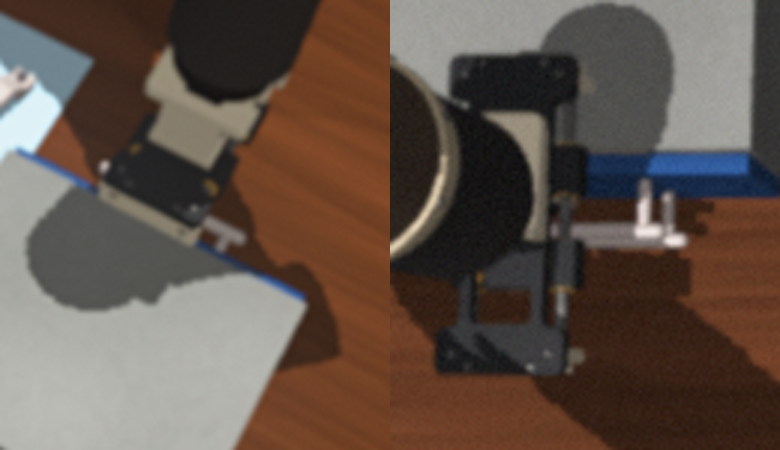

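The gripper stands over the bar, with the jaws lying along x as intended. I go down slowly and watch the force.

Request:
carry_out([
  {"dp": [0, -0.0015, 0.006], "spin": 0, "jaw": 0.02},
  {"dp": [0, 0, 0.006], "spin": 0, "jaw": 0.02},
  {"dp": [0, 0, 0.006], "spin": 0, "jaw": 0.02},
  {"dp": [0, 0, 0], "spin": 0, "jaw": 0.02},
])

```text
time_s: 3.5
eef_pos: [0.5156, 0.2374, 0.1415]
tool_rot: [3.14, -0.001, -1.577]
wrist_force: [0.6, -0.3, 0.3]
gripper_width: 0.02
```

Request:
carry_out([
  {"dp": [0, 0, 0.005], "spin": 0, "jaw": 0.02},
  {"dp": [0, 0, 0.005], "spin": 0, "jaw": 0.02},
  {"dp": [0, 0, 0.005], "spin": 0, "jaw": 0.02},
  {"dp": [0, 0, 0.004], "spin": 0, "jaw": 0.02},
  {"dp": [0, 0, 0], "spin": 0, "jaw": 0.02},
])

```text
time_s: 4.0
eef_pos: [0.5159, 0.2375, 0.1228]
tool_rot: [3.141, -0.001, -1.577]
wrist_force: [-0.1, -0.2, -0.6]
gripper_width: 0.0201
```

Request:
carry_out([
  {"dp": [0, 0, 0], "spin": 0, "jaw": 0.0},
  {"dp": [0, 0, 0], "spin": 0, "jaw": 0.0},
  {"dp": [0, 0, 0], "spin": 0, "jaw": 0.0},
  {"dp": [0, 0, 0], "spin": 0, "jaw": 0.0},
], force=15)

```text
time_s: 4.4
eef_pos: [0.5164, 0.2379, 0.1237]
tool_rot: [-3.141, 0.0, -1.577]
wrist_force: [0.3, -0.1, -1.1]
gripper_width: 0.0103
```

Request:
carry_out([
  {"dp": [0, 0.005, 0], "spin": 0, "jaw": 0.0},
  {"dp": [0, 0.011, 0], "spin": 0, "jaw": 0.0},
  {"dp": [0, 0.013, 0], "spin": 0, "jaw": 0.0},
  {"dp": [0, 0.013, 0], "spin": 0, "jaw": 0.0},
  {"dp": [0, 0.013, 0], "spin": 0, "jaw": 0.0},
  {"dp": [0, 0.013, 0], "spin": 0, "jaw": 0.0},
  {"dp": [0, 0.013, 0], "spin": 0, "jaw": 0.0},
  {"dp": [0, 0.013, 0], "spin": 0, "jaw": 0.0},
  {"dp": [0, 0.013, 0], "spin": 0, "jaw": 0.0},
  {"dp": [0, 0.013, 0], "spin": 0, "jaw": 0.0},
  {"dp": [0, 0.008, 0], "spin": 0, "jaw": 0.0},
  {"dp": [0, 0.004, 0], "spin": 0, "jaw": 0.0},
])

```text
time_s: 5.6
eef_pos: [0.3832, 0.2383, 0.1237]
tool_rot: [3.141, -0.0, -1.576]
wrist_force: [0.8, -3.5, 3.1]
gripper_width: 0.0106
```

Request:
carry_out([
  {"dp": [0, 0, 0], "spin": 0, "jaw": 0.0},
  {"dp": [0, 0, 0], "spin": 0, "jaw": 0.02},
  {"dp": [0, 0, 0], "spin": 0, "jaw": 0.02},
  {"dp": [0, 0, 0], "spin": 0, "jaw": 0.02},
  {"dp": [0, 0, 0], "spin": 0, "jaw": 0.02},
])

```text
time_s: 6.1
eef_pos: [0.3843, 0.2387, 0.1233]
tool_rot: [3.141, -0.0, -1.577]
wrist_force: [0.3, 0.0, -0.5]
gripper_width: 0.0196
```

Request:
carry_out([
  {"dp": [0, 0, -0.005], "spin": 0, "jaw": 0.02},
  {"dp": [0, 0, -0.01], "spin": 0, "jaw": 0.02},
  {"dp": [0, 0, -0.02], "spin": 0, "jaw": 0.02},
  {"dp": [0, 0, -0.03], "spin": 0, "jaw": 0.02},
  {"dp": [0, 0, -0.03], "spin": 0, "jaw": 0.02},
  {"dp": [0.01, 0, -0.025], "spin": 0, "jaw": 0.03},
  {"dp": [0.035, -0.012, 0], "spin": 0, "jaw": 0.03},
  {"dp": [0.035, -0.012, 0], "spin": 0, "jaw": 0.03},
  {"dp": [0.035, -0.012, 0], "spin": 0, "jaw": 0.03},
  {"dp": [0.035, -0.012, 0], "spin": 0, "jaw": 0.03},
  {"dp": [0.035, -0.012, 0], "spin": 0, "jaw": 0.03},
  {"dp": [0.035, -0.012, 0], "spin": 0, "jaw": 0.03},
])

```text
time_s: 7.3
eef_pos: [0.4552, 0.0167, 0.2448]
tool_rot: [-3.14, 0.001, -1.576]
wrist_force: [1.1, 0.5, -0.4]
gripper_width: 0.0299
```

```bash
python3 - <<'E'
from h import *
s=cam("scene");t=cam("top")
cv2.imwrite("pics/top3.png",t["img"]);cv2.imwrite("pics/scene3.png",s["img"])
P=np.array([.49,.238,.13]);a=proj(s,P)[0].astype(int);b=proj(t,P)[0].astype(int);print(a,b)
f=lambda i,c,w,h,k:cv2.resize(i[c[1]-h:c[1]+h,c[0]-w:c[0]+w],None,fx=k,fy=k,interpolation=cv2.INTER_CUBIC)
cv2.imwrite("pics/c3.png",np.vstack([f(t["img"],b,60,24,6.5),f(s["img"],a,60,20,6.5)]))
E
```

```text
[461 267] [147 289]
```

View pics/c3.png

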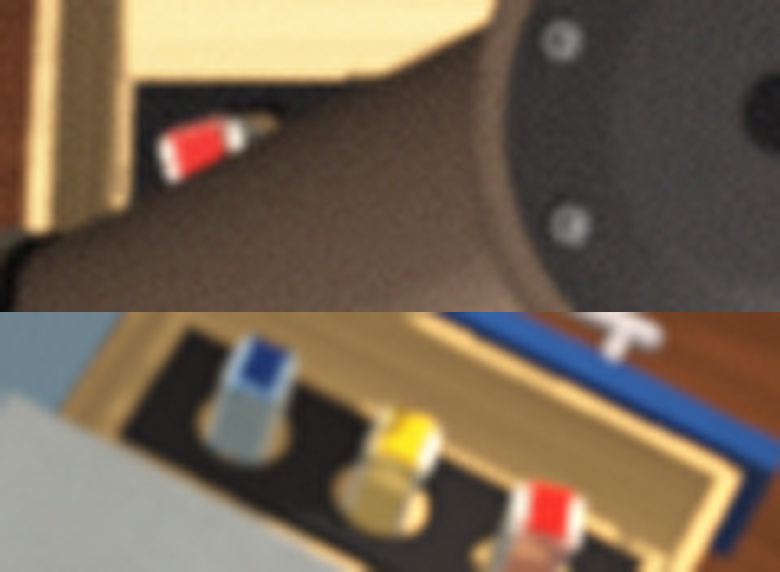

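Red is in the +y pocket, yellow in the middle and blue in the −y pocket. The arm hides blue from the top camera, so I move further off.

Request:
carry_out([
  {"dp": [0.03, 0, 0], "spin": -0.14, "jaw": 0.036},
  {"dp": [0.04, 0, 0], "spin": -0.14, "jaw": 0.036},
  {"dp": [0.04, 0, 0], "spin": -0.14, "jaw": 0.036},
  {"dp": [0.03, 0, 0], "spin": -0.14, "jaw": 0.036},
  {"dp": [0.03, 0.005, 0], "spin": -0.14, "jaw": 0.036},
  {"dp": [0.025, 0.01, 0], "spin": -0.14, "jaw": 0.036},
  {"dp": [0.0, 0.03, 0], "spin": -0.14, "jaw": 0.036},
  {"dp": [0.0, 0.02, 0], "spin": -0.14, "jaw": 0.036},
  {"dp": [0, 0, 0], "spin": 0, "jaw": 0.036},
])

```text
time_s: 8.3
eef_pos: [0.4673, -0.2066, 0.2444]
tool_rot: [-3.141, -0.0, -0.471]
wrist_force: [0.4, -0.2, 0.2]
gripper_width: 0.0364
```

```bash
python3 - <<'E'
from h import *
s=cam("scene");t=cam("top")
cv2.imwrite("pics/top4.png",t["img"]);cv2.imwrite("pics/scene4.png",s["img"])
P=np.array([.49,.178,.13]);a=proj(s,P)[0].astype(int);b=proj(t,P)[0].astype(int);print(a,b)
f=lambda i,c,w,h,k:cv2.resize(i[c[1]-h:c[1]+h,c[0]-w:c[0]+w],None,fx=k,fy=k,interpolation=cv2.INTER_CUBIC)
cv2.imwrite("pics/c4.png",np.hstack([f(t["img"],b,20,25,10),f(s["img"],a,20,25,10)]))
E
```

```text
[440 256] [176 289]
```

View pics/c4.png

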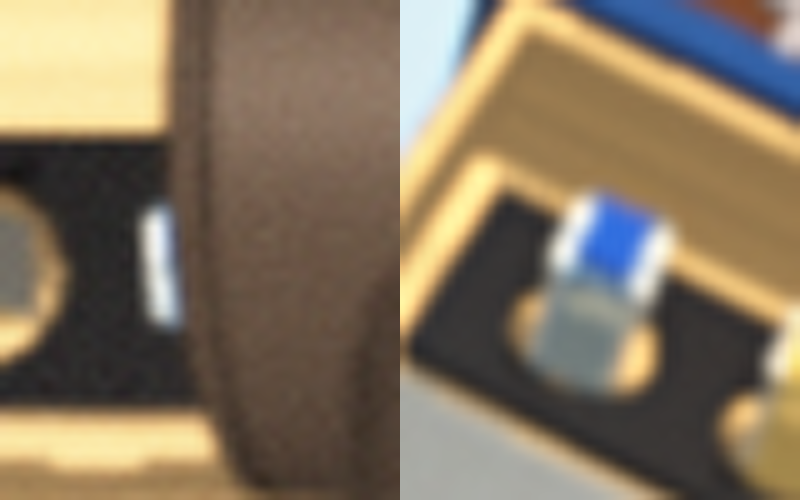

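Request:
carry_out([
  {"dp": [0.014, 0.027, 0], "spin": 0, "jaw": 0.036},
  {"dp": [0.014, 0.027, 0], "spin": 0, "jaw": 0.036},
  {"dp": [0.014, 0.027, 0], "spin": 0, "jaw": 0.036},
  {"dp": [0.014, 0.027, 0], "spin": 0, "jaw": 0.036},
  {"dp": [0.014, 0.027, 0], "spin": 0, "jaw": 0.036},
  {"dp": [0, 0, 0], "spin": 0, "jaw": 0.036},
])

```text
time_s: 9.0
eef_pos: [0.47, -0.3594, 0.2433]
tool_rot: [3.141, 0.0, -0.477]
wrist_force: [-0.9, 0.8, -0.3]
gripper_width: 0.0363
```

```bash
python3 - <<'E'
from h import *
s=cam("scene");t=cam("top")
cv2.imwrite("pics/top5.png",t["img"]);cv2.imwrite("pics/scene5.png",s["img"])
P=np.array([.49,.178,.13]);a=proj(s,P)[0].astype(int);b=proj(t,P)[0].astype(int);print(a,b)
f=lambda i,c,w,h,k:cv2.resize(i[c[1]-h:c[1]+h,c[0]-w:c[0]+w],None,fx=k,fy=k,interpolation=cv2.INTER_CUBIC)
cv2.imwrite("pics/c5.png",np.hstack([f(t["img"],b,20,25,10),f(s["img"],a,20,25,10)]))
for n,i in(("top",t),("scene",s)):
    hsv=cv2.cvtColor(i["img"],cv2.COLOR_BGR2HSV);c=b if n=="top" else a
    m=cv2.inRange(hsv,(105,140,90),(130,255,255));w=np.zeros_like(m);w[c[1]-18:c[1]+18,c[0]-18:c[0]+18]=1
    y,x=np.nonzero(m*w);print(n,len(x),x.mean() if len(x) else 0,y.mean() if len(x) else 0)
    if len(x): print(plane(i,(x.mean(),y.mean()),.14))
E
```

```text
[440 256] [176 289]
top 58 176.1551724137931 288.98275862068965
[0.49088336 0.17666444 0.14      ]
scene 35 444.6857142857143 250.57142857142858
[0.47504036 0.18138114 0.14      ]
```

View pics/c5.png

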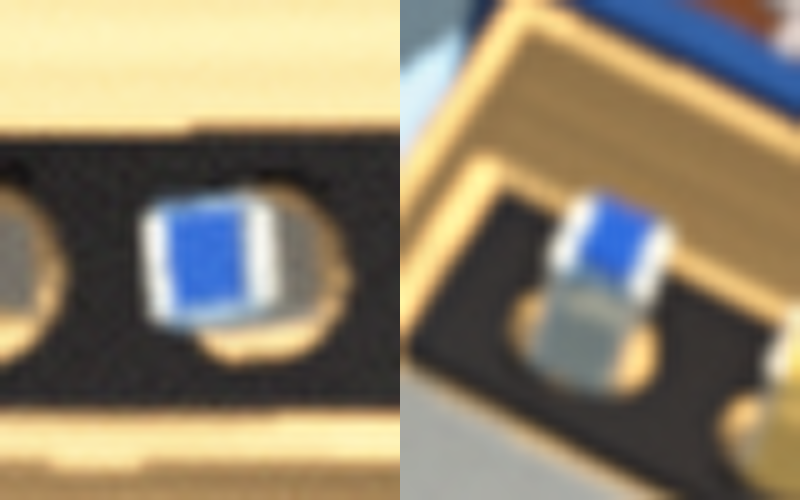

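```bash
python3 - <<'E'
from h import *
s=cam("scene");t=cam("top");np.set_printoptions(precision=4,suppress=True)
# all four outer corners of white plates (crop px) at z=.136
c=np.array([plane(t,(156+u/10-.5,264+v/10-.5),.136) for u,v in[(145,207),(157,327),(268,192),(282,308)]])
print(c,c.mean(0)); d=(c[0]-c[1])+(c[2]-c[3]);print("yaw",np.arctan2(d[1],d[0])); e=(c[0]+c[1]-c[2]-c[3])/2;print("w",np.linalg.norm(e),np.arctan2(-e[0],e[1]),np.linalg.norm(d)/2)
# cap by blue blob, largest component near
hsv=cv2.cvtColor(t["img"],cv2.COLOR_BGR2HSV);m=cv2.inRange(hsv[264:314,156:196],(105,140,90),(130,255,255))
m=cv2.resize(m,None,fx=8,fy=8,interpolation=cv2.INTER_CUBIC);q=max(cv2.findContours((m>127).astype('uint8'),0,2)[0],key=cv2.contourArea)
r=cv2.minAreaRect(q);print(r)
print("cap scene",plane(s,(442.5,254.5),.14),proj(s,[.4909,.1767,.14]))
E
```

```text
[[0.5009 0.1905 0.136 ]
 [0.4767 0.1873 0.136 ]
 [0.5038 0.1655 0.136 ]
 [0.4804 0.1621 0.136 ]] [0.4905 0.1764 0.136 ]
yaw 0.13785001542236883
w 0.025304092137396487 0.13092845165335734 0.023980055830644803
((163.5, 203.5), (71.0, 55.0), 90.0)
cap scene [0.4887 0.182  0.14  ] [[440.2012 254.1683]]
```

Measured plates are 25.3 × 24.0 mm (given as 24 × 24). Cell centre ≈ (0.4905, 0.177–0.180), yaw ≈ 0.135. I go over to it.

Request:
carry_out([
  {"dp": [0, 0, 0], "spin": -0.122, "jaw": 0.038},
  {"dp": [0, 0, 0], "spin": -0.122, "jaw": 0.038},
  {"dp": [0, 0, 0], "spin": -0.122, "jaw": 0.038},
  {"dp": [0, 0, 0], "spin": -0.122, "jaw": 0.038},
  {"dp": [0, 0, 0], "spin": -0.124, "jaw": 0.038},
  {"dp": [0.0066, -0.038, 0], "spin": 0, "jaw": 0.038},
  {"dp": [0.0066, -0.038, 0], "spin": 0, "jaw": 0.038},
  {"dp": [0.0066, -0.038, 0], "spin": 0, "jaw": 0.038},
  {"dp": [0.0066, -0.038, 0], "spin": 0, "jaw": 0.038},
  {"dp": [0.0066, -0.038, 0], "spin": 0, "jaw": 0.038},
  {"dp": [0.0066, -0.038, 0], "spin": 0, "jaw": 0.038},
])

```text
time_s: 10.3
eef_pos: [0.4765, -0.1237, 0.2442]
tool_rot: [-3.142, -0.001, 0.14]
wrist_force: [0.9, 0.1, -0.4]
gripper_width: 0.0379
```

Request:
carry_out([
  {"dp": [0.0066, -0.038, 0], "spin": 0, "jaw": 0.038},
  {"dp": [0.0066, -0.038, 0], "spin": 0, "jaw": 0.038},
  {"dp": [0.0066, -0.038, 0], "spin": 0, "jaw": 0.038},
  {"dp": [0.0066, -0.038, 0], "spin": 0, "jaw": 0.038},
  {"dp": [0.0066, -0.038, 0], "spin": 0, "jaw": 0.038},
  {"dp": [0.0066, -0.038, 0], "spin": 0, "jaw": 0.038},
  {"dp": [0.0066, -0.038, 0], "spin": 0, "jaw": 0.038},
  {"dp": [0, 0, 0], "spin": 0, "jaw": 0.038},
  {"dp": [0, 0, 0], "spin": 0, "jaw": 0.038},
])

```text
time_s: 11.2
eef_pos: [0.4849, 0.1451, 0.2437]
tool_rot: [-3.141, -0.0, 0.142]
wrist_force: [-0.0, 0.1, -0.2]
gripper_width: 0.0381
```

Request:
carry_out([
  {"dp": [0.0052, -0.016, 0], "spin": 0, "jaw": 0.038},
  {"dp": [0.005, -0.0163, 0], "spin": 0, "jaw": 0.038},
  {"dp": [0, 0, 0.02], "spin": 0, "jaw": 0.038},
  {"dp": [0, 0, 0.02], "spin": 0, "jaw": 0.038},
  {"dp": [0, 0, 0.02], "spin": 0, "jaw": 0.038},
  {"dp": [0, 0, 0.01], "spin": 0, "jaw": 0.038},
  {"dp": [0, 0, 0], "spin": 0, "jaw": 0.038},
  {"dp": [0, 0, 0], "spin": 0, "jaw": 0.038},
])

```text
time_s: 12.0
eef_pos: [0.4918, 0.1772, 0.1742]
tool_rot: [3.142, -0.001, 0.139]
wrist_force: [-0.1, -0.3, 0.2]
gripper_width: 0.0379
```

```bash
python3 - <<'E'
from h import *
s=cam("scene")
f=lambda i,c,w,h,k:cv2.resize(i[c[1]-h:c[1]+h,c[0]-w:c[0]+w],None,fx=k,fy=k,interpolation=cv2.INTER_CUBIC)
cv2.imwrite("pics/c6.png",f(s["img"],(445,250),45,35,8))
E
```

```text
(no output)
```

View pics/c6.png

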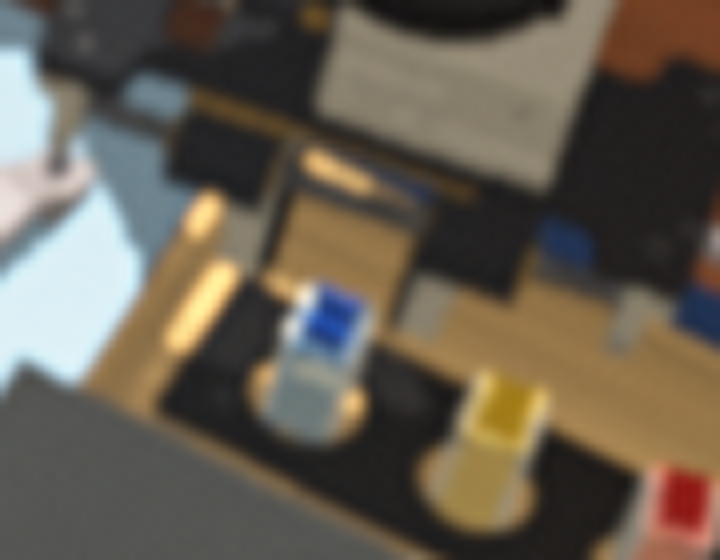

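```bash
python3 - <<'E'
from h import *
s=cam("scene")
R0=R.from_euler("xyz",robot.get_obs()["tool_rot"]);p=np.array(robot.get_obs()["eef_pos"])
for n,q in [("tip+",[0,.019,.014]),("tip-",[0,-.019,.014]),("back+",[0,.04,.014]),("back-",[0,-.04,.014]),("mid@.14",[0,0,.034]),]:
    P=p+R0.apply(q);print(n,P,(proj(s,P)[0]-[400,215])*8+4)
print(plane(s,(400+335/8-.5,215+318/8-.5),.14))
E
```

```text
tip+ [0.49461865 0.15857925 0.16065849] [278.63483841 261.40613804]
tip- [0.48934843 0.19621201 0.16068473] [396.77294802 304.83319336]
back+ [0.49753114 0.1377822  0.16064399] [213.88477411 237.63277479]
back- [0.48643594 0.21700905 0.16069923] [462.57009595 329.04953282]
mid@.14 [0.49201368 0.17741379 0.14067164] [326.45996431 319.69227724]
[0.48952535 0.17927036 0.14      ]
```

The fingers stand either side of the blue cell (cap at 335,318; finger inner edges near 265 and 400). The offset is ≈ 2 mm, so I correct 1 mm and go down.

Request:
carry_out([
  {"dp": [-0.001, -0.001, 0.01], "spin": 0, "jaw": 0.038},
  {"dp": [0, 0, 0.01], "spin": 0, "jaw": 0.038},
  {"dp": [0, 0, 0.01], "spin": 0, "jaw": 0.038},
  {"dp": [0, 0, 0.01], "spin": 0, "jaw": 0.038},
  {"dp": [0, 0, 0.01], "spin": 0, "jaw": 0.038},
  {"dp": [0, 0, 0.006], "spin": 0, "jaw": 0.038},
  {"dp": [0, 0, 0], "spin": 0, "jaw": 0.038},
])

```text
time_s: 12.8
eef_pos: [0.4897, 0.1775, 0.1164]
tool_rot: [3.141, 0.002, 0.139]
wrist_force: [-0.1, -1.8, 0.4]
gripper_width: 0.0381
```

Request:
carry_out([
  {"dp": [0, 0, 0], "spin": 0, "jaw": 0.03},
  {"dp": [0, 0, 0], "spin": 0, "jaw": 0.015},
  {"dp": [0, 0, 0], "spin": 0, "jaw": 0.015},
  {"dp": [0, 0, 0], "spin": 0, "jaw": 0.015},
  {"dp": [0, 0, 0], "spin": 0, "jaw": 0.015},
], force=12)

```text
time_s: 13.3
eef_pos: [0.4905, 0.1781, 0.118]
tool_rot: [-3.141, -0.001, 0.139]
wrist_force: [0.1, -0.1, 2.5]
gripper_width: 0.0239
```

The width reads 23.9 mm, so it is gripped on the frosted faces. Now I lift.

Request:
carry_out([
  {"dp": [0, 0, -0.003], "spin": 0, "jaw": 0.015},
  {"dp": [0, 0, -0.006], "spin": 0, "jaw": 0.015},
  {"dp": [0, 0, -0.01], "spin": 0, "jaw": 0.015},
  {"dp": [0, 0, -0.013], "spin": 0, "jaw": 0.015},
  {"dp": [0, 0, -0.016], "spin": 0, "jaw": 0.015},
  {"dp": [0, 0, -0.016], "spin": 0, "jaw": 0.015},
  {"dp": [0, 0, -0.016], "spin": 0, "jaw": 0.015},
  {"dp": [0, 0, -0.016], "spin": 0, "jaw": 0.015},
  {"dp": [0, 0, -0.014], "spin": 0, "jaw": 0.015},
  {"dp": [0, 0, -0.01], "spin": 0, "jaw": 0.015},
  {"dp": [0, 0, -0.005], "spin": 0, "jaw": 0.015},
  {"dp": [0, 0, 0], "spin": 0, "jaw": 0.015},
], force=15)

```text
time_s: 14.5
eef_pos: [0.4904, 0.178, 0.2433]
tool_rot: [-3.141, -0.001, 0.139]
wrist_force: [1.0, 0.3, -0.7]
gripper_width: 0.0238
```

Request:
carry_out([
  {"dp": [0, 0, 0], "spin": 0, "jaw": 0.015},
  {"dp": [0, 0, 0], "spin": 0, "jaw": 0.015},
  {"dp": [0, 0, 0], "spin": 0, "jaw": 0.015},
])

```text
time_s: 14.8
eef_pos: [0.49, 0.1777, 0.242]
tool_rot: [3.141, 0.001, 0.139]
wrist_force: [0.9, 0.1, -0.4]
gripper_width: 0.024
```

Request:
carry_out([
  {"dp": [0.001, 0.015, 0], "spin": 0, "jaw": 0.015},
  {"dp": [0.001, 0.03, 0], "spin": 0, "jaw": 0.015},
  {"dp": [0.001, 0.038, 0], "spin": 0, "jaw": 0.015},
  {"dp": [0.001, 0.038, 0], "spin": 0, "jaw": 0.015},
  {"dp": [0.001, 0.038, 0], "spin": 0, "jaw": 0.015},
  {"dp": [0.001, 0.038, 0], "spin": 0, "jaw": 0.015},
  {"dp": [0.001, 0.038, 0], "spin": 0, "jaw": 0.015},
  {"dp": [0.001, 0.038, 0], "spin": 0, "jaw": 0.015},
  {"dp": [0.001, 0.038, 0], "spin": 0, "jaw": 0.015},
  {"dp": [0.001, 0.038, 0], "spin": 0, "jaw": 0.015},
  {"dp": [0.001, 0.038, 0], "spin": 0, "jaw": 0.015},
  {"dp": [0.001, 0.03, 0], "spin": 0, "jaw": 0.015},
])

```text
time_s: 16.0
eef_pos: [0.5594, -0.2362, 0.2421]
tool_rot: [3.142, 0.001, 0.138]
wrist_force: [0.7, 1.1, -0.7]
gripper_width: 0.0239
```

Request:
carry_out([
  {"dp": [0, 0, 0], "spin": 0.12, "jaw": 0.015},
  {"dp": [0, 0, 0], "spin": 0.13, "jaw": 0.015},
  {"dp": [0, 0, 0], "spin": 0.13, "jaw": 0.015},
  {"dp": [0, 0, 0], "spin": 0.13, "jaw": 0.015},
  {"dp": [0, 0, 0], "spin": 0.13, "jaw": 0.015},
  {"dp": [0, 0, 0], "spin": 0.13, "jaw": 0.015},
  {"dp": [0, 0, 0], "spin": 0.13, "jaw": 0.015},
  {"dp": [0, 0, 0], "spin": 0.13, "jaw": 0.015},
  {"dp": [0, 0, 0], "spin": 0.13, "jaw": 0.015},
  {"dp": [0, 0, 0], "spin": 0.12, "jaw": 0.015},
  {"dp": [0, 0, 0], "spin": 0.07, "jaw": 0.015},
  {"dp": [0, 0, 0], "spin": 0, "jaw": 0.015},
])

```text
time_s: 17.2
eef_pos: [0.5594, -0.234, 0.2422]
tool_rot: [3.141, 0.0, -1.212]
wrist_force: [-0.0, -0.2, -0.7]
gripper_width: 0.0239
```

Request:
carry_out([
  {"dp": [0.0008, -0.0022, 0.01], "spin": 0, "jaw": 0.015},
  {"dp": [0, 0, 0.02], "spin": 0, "jaw": 0.015},
  {"dp": [0, 0, 0.02], "spin": 0, "jaw": 0.015},
  {"dp": [0, 0, 0.02], "spin": 0, "jaw": 0.015},
  {"dp": [0, 0, 0.02], "spin": 0, "jaw": 0.015},
  {"dp": [0, 0, 0], "spin": 0, "jaw": 0.015},
  {"dp": [0, 0, 0], "spin": 0, "jaw": 0.015},
])

```text
time_s: 17.9
eef_pos: [0.5621, -0.2337, 0.1522]
tool_rot: [3.14, 0.0, -1.21]
wrist_force: [0.1, 0.5, 0.3]
gripper_width: 0.0238
```

```bash
cat > v.py <<'E'
import sys
from h import *
s=cam("scene");t=cam("top");o=robot.get_obs();print(o["eef_pos"],o["tool_rot"])
f=lambda i,c,w,h,k:cv2.resize(i[c[1]-h:c[1]+h,c[0]-w:c[0]+w],None,fx=k,fy=k,interpolation=cv2.INTER_CUBIC)
cv2.imwrite(sys.argv[1],np.hstack([f(s["img"],(292,218),50,45,5),f(t["img"],(373,258),30,45,5)]))
R0=R.from_euler("xyz",o["tool_rot"]);p=np.array(o["eef_pos"])
for z in(-.018,.005,.028): print("cell axis px in crop",(proj(s,p+R0.apply([0,0,z]))[0]-[242,173])*5+2.5)
E
python3 v.py pics/c7.png
```

```text
[ 0.56289899 -0.23368701  0.15354244] [-3.14050609e+00 -9.18448938e-04 -1.21005792e+00]
cell axis px in crop [232.20948755 114.85832623]
cell axis px in crop [235.51310778 143.17848442]
cell axis px in crop [238.73315147 170.72944441]
```

View pics/c7.png

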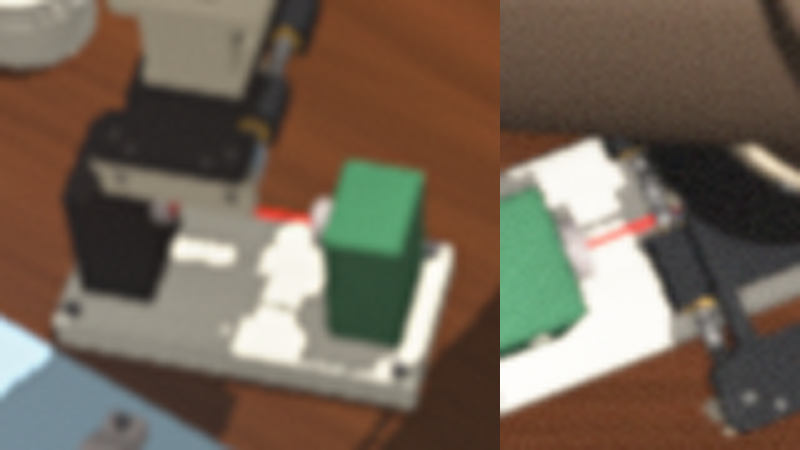

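The gripper is centred over the gap, with the jaws across the beam. I lower it gently to beam height.

Request:
carry_out([
  {"dp": [0, 0, 0.008], "spin": 0, "jaw": 0.015},
  {"dp": [0, 0, 0.008], "spin": 0, "jaw": 0.015},
  {"dp": [0, 0, 0.008], "spin": 0, "jaw": 0.015},
  {"dp": [0, 0, 0.008], "spin": 0, "jaw": 0.015},
  {"dp": [0, 0, 0.008], "spin": 0, "jaw": 0.015},
  {"dp": [0, 0, 0.008], "spin": 0, "jaw": 0.015},
  {"dp": [0, 0, 0.006], "spin": 0, "jaw": 0.015},
  {"dp": [0, 0, 0.003], "spin": 0, "jaw": 0.015},
  {"dp": [0, 0, 0], "spin": 0, "jaw": 0.015},
  {"dp": [0, 0, 0], "spin": 0, "jaw": 0.015},
  {"dp": [0, 0, 0], "spin": 0, "jaw": 0.015},
])

```text
time_s: 19.1
eef_pos: [0.5625, -0.2335, 0.096]
tool_rot: [-3.141, -0.0, -1.211]
wrist_force: [0.3, 0.1, -0.4]
gripper_width: 0.0238
```

```bash
python3 v.py pics/c8.png; python3 - <<'E'
from h import *
print([ (lambda o:(o["eef_pos"].round(4),o["wrist_force"].round(1),o["gripper_width"]))(robot.get_obs())])
E
```

```text
[ 0.56244099 -0.23348607  0.09597387] [-3.14100308e+00 -3.38553455e-04 -1.21084377e+00]
cell axis px in crop [241.22310103 183.8465001 ]
cell axis px in crop [244.33909154 210.28499861]
cell axis px in crop [247.37782251 236.02294971]
[(array([ 0.5624, -0.2335,  0.096 ]), array([ 0.7, -0.3, -0.4]), 0.023747167918154528)]
```

View pics/c8.png

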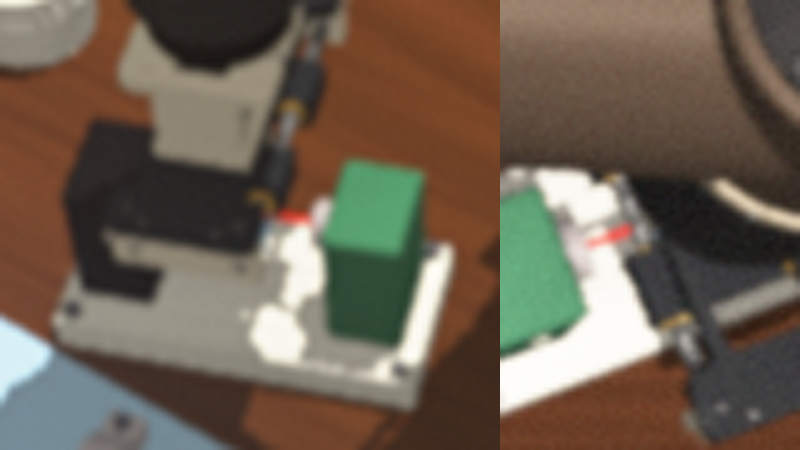

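Beam and predicted window coincide at crop (244,210), with no contact force. I check that the other cells haven't moved and then hand in.

```bash
python3 - <<'E'
from h import *
b=cam("scene")["img"];a=cv2.imread("pics/scene5.png")
for n,lo,hi in(("yellow",(22,170,140),(34,255,255)),("red",(0,190,140),(6,255,255))):
    for i in(a,b):
        m=cv2.inRange(cv2.cvtColor(i,cv2.COLOR_BGR2HSV),lo,hi);y,x=np.nonzero(m[225:330,400:500]);print(n,len(x),x.mean()+400,y.mean()+225)
print("moved px in drawer/bench crop",(cv2.absdiff(a,b)[200:330,350:500].max(2)>60).sum())
robot.hand_in()
E
```

```text
yellow 36 462.9166666666667 265.55555555555554
yellow 38 462.9473684210526 265.57894736842104
red 29 485.1379310344828 276.9310344827586
red 27 485.14814814814815 276.8888888888889
moved px in drawer/bench crop 1405
the job is handed in; nothing more can be done
```

I pulled the top drawer open by its handle, about 132 mm. I then took out the blue-capped cell by its frosted faces, and handed in at about 19 s with the cell held still in the beam. Handing in gives no verdict, so whether it passed isn't known.

**Last checks before handing in:**
- **Grip:** the jaws read 23.8 mm against the cell's 24 mm.
- **Position:** the expected window centre is about 91 mm above the bench. It sits 0.3 to 1.4 mm sideways of the beam, depending on the camera, and a few mm from midway at most.
- **Squareness:** the gauge angle came out at 0.33, 0.36 and 0.40 rad from three measurements. I squared to 0.36, so any error should be about 0.04 rad, within the 0.15 allowed.
- **Contact:** the wrist force was under 1 N, so nothing suggests the gauge was touched.
- **Other cells:** the red and yellow caps were within 0.1 pixel of where they stood before the grasp.

**What disagreed or stayed unsure:**
- The two cameras differed by 2 to 5 mm in y. The sideways measure is mostly along x, so little of that reaches it.
- The gripper hid much of the cell in the last pictures, so its final pose comes from the measured tool pose and the grip.
- A picture comparison over the drawer and nearby bench found 1,405 changed pixels. I took these to be the blue cell's removal and the arm's shadow, but did not look into it further.
- I did not check the other bench items one by one. My moves between places kept the tool well above them.

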